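# Rack the chocolate jars and open the large one

## Task

Put the two square chocolate jars upright into the wells of the bamboo tray that match their size, fully down, with the lids left done up. Then, with the large jar braced by its well, unscrew its lid anticlockwise, stop turning once the thread lets go, and lift the lid straight up just clear of the neck. Finish while still holding the lid level in the gripper a centimetre or two above the jar, both jars still seated; leave the fondue set, the glass tealight cup and the fork holder where they are.

Things in the scene. Friction and masses are not known exactly. Their poses are not given: they have to be found in the camera images.
- jar_large: Large square jar, blue, upright: body 56 x 56 mm, 60 mm high, about 0.4 kg, with a round neck closed by the lid; 83 mm high with the lid on. Origin: centre of the underside; z up, x and y square to the body's sides. Looks the same after a quarter turn.
- mouth (a point): Top of the large jar's neck, 75 mm above its underside. Neck 36 mm in diameter, 45 mm over its three thread ledges. A springy rubber seal 3 mm thick lies on it and rises 3 mm when the lid is off.
- lid: Ribbed round steel screw lid of the large jar: 53 mm diameter, 20 mm high, 100 g, three lugs inside. Origin: centre of its lower rim, z up; done up, it is 63 mm above the jar's underside. The angle from the jar's x axis to the lid's x axis, anticlockwise from above, is 0 to 0.15 rad when done up.
- lid_top (a point): Centre of the lid's flat top. Turning is tight: 0.2 to 0.4 N m, the seal pressing up with about 25 N. Turned anticlockwise the lid goes level, then climbs 2 mm; at 1.05 to 1.45 rad from the jar's x axis (best 1.27) the lugs are free, it pops up a little and lifts straight off; beyond that they meet a stop. Raised 18 mm it clears the neck.
- jar_small: Small look-alike jar with its lid on (that lid stays on and does not turn): body 44 x 44 mm and 50 mm high, steel lid 43 mm in diameter on top, 69.5 mm high in all, about 0.22 kg. Origin: centre of the underside; z up, x and y square to the sides.
- tray: Round bamboo tray, 250 mm diameter, 8 mm thick, fixed to the shelf, at any yaw, carrying a bamboo rack 184 mm (tray x) by 84 mm (tray y) whose top is 30 mm above the shelf, with two square wells 110 mm apart along tray x, sides parallel to tray x and y. Origin: centre of the underside.
- well_large (a point): Centre of the floor of the large well: 60 mm square, 16 mm deep, 2 mm chamfer, floor 14 mm above the shelf; at tray x = +55 mm. Axes as the tray.
- well_small (a point): Centre of the floor of the small well: 48 mm square, 16 mm deep, 2 mm chamfer, floor 14 mm above the shelf; at tray x = -55 mm. Axes as the tray.
- fondue: Bystander: white ceramic fondue bowl, 140 mm across, on a steel frame, 122 mm high in all. Origin: centre of the underside.
- tealight: Bystander: glass tealight cup, 60 mm across, 50 mm high. Origin: centre of the underside.
- forks: Bystander: steel clip holder with four short forks standing in a row along its y, base 60 x 110 mm, 122 mm high. Origin: centre of the underside.

How it is judged:
By the outcome, as a careful person would: the job done as asked, in the order asked, and still so for the second after the job is handed in, while the arm keeps its last pose, push and grip.
It also fails if it takes over 72 s, if anything falls off the work surface, if the arm or the gripper's body presses on something with over 40 N, if the wrist force passes 120 N, or if a joint passes its speed limit or range.

## Robot

A 6-joint arm with a two-finger parallel gripper is mounted at the origin on the work surface. World frame = base frame: x ahead of the robot, y to its left, z up, the work surface at z = 0. Lengths are in mm, angles in rad, forces in N, time in s.
With the tool pointing down it reaches from about 275 to 750 mm from the base axis. Payload 10.2 kg.
Tool frame: the origin (TCP) lies where the fingers leave the gripper's body, on its centre line; the fingertips stand 73 mm ahead of it and the grasp point (between the pads) lies 54 mm ahead of it (ctrl.tip_extent is the z of the fingertips in the tool frame, in mm); z points along the fingers, y is the line along which they close (so a half turn about z gives the same grasp; the last joint's range is limited). The gripper opens to 85 mm and grips with 20 to 120 N. Pads are 22 mm wide; open, the fingers measure 114 mm over their backs; the gripper's body (76 mm by 85 mm) begins 54 mm behind the grasp point. The pads swing forward as they close: fully open they stand 13 mm farther back than shut.
Start: joints at [1.099, 0.313, 1.498, -0, 1.331, -0.223], TCP at [129.289, 508.838, 303.894] pointing down, gripper open.
Joint ranges: [-2.94, 2.94], [-0.97, 2.17], [0.19, 2.56], [-1.23, 4.37], [0.02, 3.11], [-2.88, 2.88]. Speed limits (rad/s): [2.39, 2.39, 3.01, 3.14, 3.14, 3.14].

## Interface

Orientations are given as a unit quaternion [w, x, y, z].
In Python, from rig import readout, cams, order, ctrl gives the robot as it stands.
- The arm moves only by the tool nudge_tcp, called after "Call:" by a JSON object that holds its "op" and its "data", one argument or row to a line. Schema: {"type":"object","properties":{"offsets":{"type":"array","items":{"type":"object","properties":{"tx":{"type":"number"},"ty":{"type":"number"},"tz":{"type":"number"},"drx":{"type":"number"},"dry":{"type":"number"},"drz":{"type":"number"}},"additionalProperties":false},"minItems":1,"maxItems":8},"aperture":{"type":"number"},"force":{"type":"number"},"only":{"type":"string"},"quiet":{"type":"boolean"},"lines":{"type":"string"}},"required":["offsets"],"additionalProperties":false}. offsets is a list of rows, 1 to 8 of them, each an object with the fields tx, ty, tz (the shift in normalised numbers (1 is 1000 mm)), drx, dry, drz (a rotation vector in parts of the range, where 1.0 means 2 pi rad); a field left out counts as zero; each row is the pose to reach, as a shift and turn from the pose commanded when the call began, along the tool's axes at that moment; what a row does not reach only later rows make up. A row lasts 1/10 s, in which the tool goes at most 50 mm and 0.15 rad, less where a joint would pass 70% of its speed; a pose out of reach is approached as far as the arm can. aperture is the opening from 0.0 (shut) to 1.0 (fully open), set as the call begins (left out keeps the last). The fingers move at their own pace and stop on an object; force is the grip in N (left out, the last holds). Time passes only in rows, so rows that do not move let the fingers close. The tool returns the time, the measured TCP pose, the force, the opening and the grip force at its end. only (a regular expression) keeps the lines of the reply that match it, lines (a string "A,B") keeps lines A to B, and quiet returns only ok. No shift or turn number may pass 1 either way. Input that does not fit is refused with a message, and nothing moves.
- readout.sense(): the state, without advancing time (a new reading comes with each control period).
- cams.capture(name): name is "scene" or "top"; returns (picture, depth): 400x640x3 uint8, red, green, blue; 400x640 float32, mm along the optical axis (not along the pixel's ray), 0 where there is no reading.
- cams.calibration(name): a dict with "fx", "fy", "cx", "cy" (pixels), "distortion" ([k1, k2, p1, p2, k3] as OpenCV has them; the pictures are not rectified), "position" and "attitude" of the camera in the world. Camera axes: x right, y down, z forward; pixel columns grow to the right and rows downward; lengths in mm; the calibration is good to about 2 mm. A picture is of the moment at which its call begins. calibration takes no time and is no camera call.
- order.finish_job(): hands the job in; it is judged then, once.
Trained networks look in the newest picture that a camera, given by its name, has taken for a name from the list of things; names that differ only in an ending like _2 or _b are one class to them, and where a whole thing is asked for, a point or a joint stands for the part that bears it (a point fixed in the world has none). Each returns a list of dicts, best first, with "p" (0 to 1); they miss things now and then, are a little off and sometimes report something else, mostly with a low value. They report only what shows in the picture. A call takes as long as a camera call.
- cams.trace(target, camera): "pixels" (400x640 bool, what is visible of it) and "bbox" ([left, top, right, bottom] in pixels, round what is visible of it).
- cams.spot_point(target, camera): "uv" ([column, row] in pixels: a listed point, or the origin of a listed thing).
The state is a dict: "time_s": time; "joints": joint angles; "dq": joint speeds; "tau": joint torques, N m; "eef_pos": TCP position; "ee_rot": TCP orientation; "force": force on the tool from outside, world axes, zero at the start; "wrist_torque": the same for the moment, N m; "grip_width": opening from 0.0 (shut) to 1.0 (fully open); "grip_force": force on a finger pad.
Only numpy, scipy, OpenCV 4.12 (cv2) and the standard library are available. Lean on these libraries where they do the work, as an engineer would, in place of code of your own. Each camera call takes 0.05 s, during which the arm holds its last target. There are 200 camera calls.

## Working session

There is one attempt and no reset: what is moved stays moved. The work goes in short steps, Python scripts to look and compute and a tool call to move; the robot and the scene stay as the last step left them, time stands still between calls to the robot, and variables do not carry over. Pictures are saved under pics/ and viewed, at most 10 in all, crops included, and the job is handed in when it is done.

```bash
ls; mkdir -p pics; cat > h.py <<'E'
import numpy as np, cv2
from rig import readout, cams, order, ctrl
from scipy.spatial.transform import Rotation as R
def rot(q): return R.from_quat([q[1],q[2],q[3],q[0]])
def cal(n):
    c=cams.calibration(n); K=np.array([[c['fx'],0,c['cx']],[0,c['fy'],c['cy']],[0,0,1.]])
    a=np.array(c['attitude'],float); Rm=rot(a).as_matrix() if a.size==4 else a.reshape(3,3)
    return K,np.array(c['distortion'],float),np.array(c['position'],float),Rm
def rays(n,uv):
    K,d,p,Rm=cal(n); x=cv2.undistortPoints(np.array(uv,float).reshape(-1,1,2),K,d)[:,0]
    return p,np.c_[x,np.ones(len(x))]@Rm.T
def onz(n,uv,z):
    p,r=rays(n,uv); return p+r*((z-p[2])/r[:,2])[:,None]
def cloud(n,depth,mask):
    v,u=np.nonzero(mask&(depth>0)); p,r=rays(n,np.c_[u,v]); return p+r*depth[v,u][:,None]
E
python3 - <<'E'
from h import *
for n in('scene','top'):
    c=cams.calibration(n); print(n,c)
    im,d=cams.capture(n); cv2.imwrite(f'pics/{n}0.png',im[:,:,::-1])
    for t in('jar_large','jar_small','tray','lid','fondue','tealight','forks'):
        r=cams.trace(t,n)
        for q in r[:2]:
            P=cloud(n,d,q['pixels']); print(t,round(q['p'],2),q['bbox'],len(P),np.median(P,0).round() if len(P) else '',P.max(0).round() if len(P) else '')
print(readout.sense())
E
```

```text
pics
scene {'fx': 392.3179376722103, 'fy': 392.3179376722103, 'cx': 325.855230365525, 'cy': 204.08021248258692, 'distortion': array([-0.07113706,  0.        ,  0.        ,  0.        ,  0.        ]), 'position': array([1484.84336707, -426.30938674,  726.36373247]), 'attitude': array([-0.37928011,  0.73508423,  0.4937222 , -0.26839553])}
jar_large 0.9 [366.6, 167.9, 386.8, 185.7] 274 [478. 144.  35.] [491. 176.  62.]
jar_small 0.65 [413.8, 179.6, 435.3, 209.8] 411 [638. 225.  40.] [651. 313.  72.]
tray 0.65 [277.0, 190.0, 354.3, 235.1] 2889 [ 562. -109.    9.] [650.  22.  34.]
lid 0.55 [370.7, 160.8, 386.0, 171.6] 150 [466. 153.  83.] [483. 179.  86.]
lid 0.16 [276.0, 189.6, 353.7, 236.4] 2957 [ 560. -107.    9.] [650.  30.  34.]
fondue 0.67 [171.6, 212.3, 228.3, 277.6] 2840 [ 629. -454.   83.] [ 706. -383.  126.]
tealight 0.62 [200.3, 197.9, 220.7, 216.3] 271 [ 413. -398.   39.] [ 602. -372.  123.]
forks 0.72 [344.1, 242.1, 388.8, 266.5] 763 [794. -54.  16.] [817.  13.  60.]
top {'fx': 451.72607010578116, 'fy': 451.72607010578116, 'cx': 317.71726950321533, 'cy': 204.18475152474792, '
[... 1011 characters left out ...]
.   7. 104.]
{'time_s': 0.8, 'joints': array([ 1.09858826e+00,  3.12891233e-01,  1.49771210e+00,  3.41514081e-06,
        1.33097949e+00, -2.23415580e-01]), 'dq': array([-0.00025053,  0.00019537,  0.00100963,  0.00109169, -0.000594  ,
        0.0003511 ]), 'tau': array([ 6.00943931e-04, -4.12139976e+01, -2.59892410e+01, -2.12039163e-04,
        5.15288903e-04,  2.05307174e-06]), 'eef_pos': array([129.29446251, 508.83571858, 303.89410459]), 'ee_rot': array([1.16274731e-07, 1.24076069e-01, 9.92272709e-01, 5.18721079e-06]), 'force': array([ 0.50345783, -0.51784537,  0.22415947]), 'wrist_torque': array([ 0.03668983, -0.00448141, -0.04727439]), 'grip_force': 0.0, 'grip_width': 0.9972044072031563}
```

View pics/top0.png

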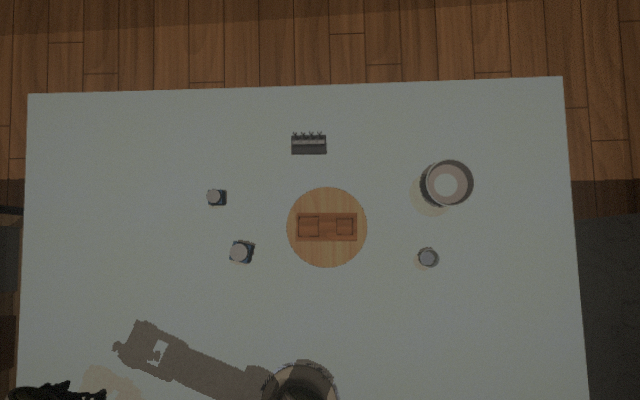

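View pics/scene0.png

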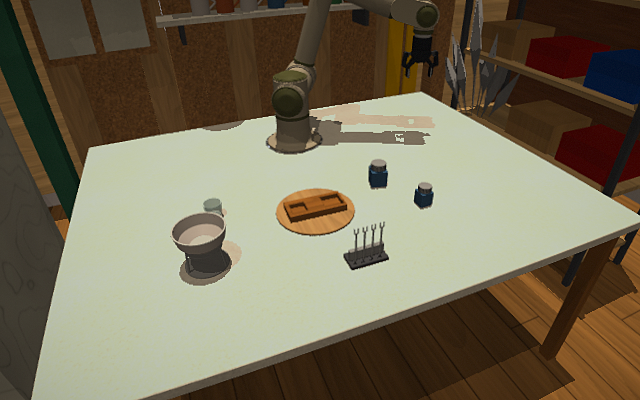

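The top view shows the large jar at about (242,251), the small jar at (216,197) and the tray at (327,227). The larger well is on the left at (308,226) and the small one on the right at (344,226). Next I'll zoom in on these to refine the positions.

```bash
cat > m.py <<'E'
from h import *
def rect(P,n=''):
    r=cv2.minAreaRect(P[:,:2].astype(np.float32)); return np.round(r[0],1),np.round(r[1],1),round(r[2],1)
E
python3 - <<'E'
from m import *
ims={}
for n in('top','scene'):
    im,d=cams.capture(n); ims[n]=im
    H=np.indices(d.shape); X=cloud(n,np.maximum(d,1),np.ones_like(d,bool)).reshape(400,640,3)
    hsv=cv2.cvtColor(im,cv2.COLOR_RGB2HSV)
    for nm,c,ht in(('L',(455,150),83),('S',(622,230),69.5)):
        near=(np.hypot(X[...,0]-c[0],X[...,1]-c[1])<60)
        Z=X[...,2]
        m=near&(abs(Z-ht)<6); v,u=np.nonzero(m)
        P=onz(n,np.c_[u,v],ht); 
        print(n,nm,'lidtop n',m.sum(),'centroid',P.mean(0).round(1),'bbox mid',((P.max(0)+P.min(0))/2).round(1),np.ptp(P,0).round(1))
        m=near&(Z>12); v,u=np.nonzero(m); print('   uv',u.mean().round(1),v.mean().round(1), hsv[m].mean(0).round())
    # rack
    m=(np.hypot(X[...,0]-522,X[...,1]+97)<115)&(abs(X[...,2]-30)<6)
    v,u=np.nonzero(m);P=onz(n,np.c_[u,v],30);print(n,'rack',m.sum(),rect(P))
    t=cams.trace('tray',n)[0]['pixels']; v,u=np.nonzero(t); P=onz(n,np.c_[u,v],8); print('tray',P.mean(0).round(1),((P.max(0)+P.min(0))/2).round(1),np.ptp(P,0).round())
    for t in('lid_top','jar_large','jar_small','well_large','well_small','tray'):
        z={'lid_top':83,'well_large':14,'well_small':14}.get(t,0)
        for q in cams.spot_point(t,n)[:2]: print('  ',t,round(q['p'],2),np.round(q['uv'],1),onz(n,[q['uv']],z)[0].round(1))
t=ims['top']; a=cv2.resize(t[180:272,195:375],None,fx=4,fy=4,interpolation=cv2.INTER_CUBIC)
a=np.clip(a.astype(float)*1.6,0,255).astype(np.uint8)
cv2.imwrite('pics/c1.png',a[:,:,::-1])
s=ims['scene']; b=cv2.resize(s[150:240,270:445],None,fx=4.5,fy=4.5,interpolation=cv2.INTER_CUBIC); b=np.clip(b.astype(float)*1.6,0,255).astype(np.uint8)
cv2.imwrite('pics/c2.png',b[:,:,::-1])
E
```

```text
top L lidtop n 243 centroid [452.9 160.2  83. ] bbox mid [452.2 159.5  83. ] [49.5 49.6  0. ]
   uv 240.8 252.1 [45. 28. 88.]
top S lidtop n 151 centroid [620.5 237.   69.5] bbox mid [619.8 236.9  69.5] [39.4 41.8  0. ]
   uv 215.5 197.3 [46. 26. 80.]
top rack 988 (array([523.4, -96.7]), array([182.4,  82. ]), 88.5)
tray [522.1 -97.1   8. ] [520.8 -96.4   8. ] [253. 246.   0.]
   lid_top 0.53 [234.5 255. ] [445.1 171.2  83. ]
   jar_large 0.58 [216.2 197.4] [625.  244.6   0. ]
   jar_large 0.43 [242.  251.1] [455.6 165.1   0. ]
   jar_small 0.85 [220.  198.7] [620.6 232.7   0. ]
   jar_small 0.62 [309.8 230.1] [514.8 -46.2   0. ]
   well_large 0.7 [234.9 251.2] [455.9 184.2  14. ]
   well_large 0.56 [304.1 226.1] [527.  -29.5  14. ]
   well_small 0.93 [342.1 222.2] [ 535.8 -146.4   14. ]
   tray 0.64 [324.8 228.7] [517.9 -92.7   0. ]
scene L lidtop n 115 centroid [458.4 156.4  83. ] bbox mid [458.3 155.1  83. ] [60.6 57.   0. ]
   uv 377.3 172.5 [72. 91. 72.]
scene S lidtop n 98 centroid [627.  233.4  69.5] bbox mid [626.3 233.8  69.5] [46.4 46.2  0. ]
   uv 423.8 193.8 [71. 90. 71.]
scene rack 707 (array([ 530. , -100.8]), array([186. ,  95.8]), 88.3)
tray [ 536.5 -102.4    8. ] [529.6 -98.9   8. ] [257. 253.   0.]
   lid_top 0.52 [379. 161.] [444.9 167.6  83. ]
   lid_top 0.45 [377.1 166.4] [475.8 144.   83. ]
   jar_large 0.75 [376.1 181.5] [441.3 163.2   0. ]
   jar_small 0.64 [424.6 202.2] [619.2 248.2   0. ]
   jar_small 0.39 [330.2 203.9] [506.3 -38.9   0. ]
   well_large 0.65 [332.3 201.1] [513.1 -34.1  14. ]
   well_small 0.97 [296.5 210.1] [ 515.1 -156.3   14. ]
   tray 0.69 [315.1 210.4] [521.1 -96.9   0. ]
```

View pics/c1.png

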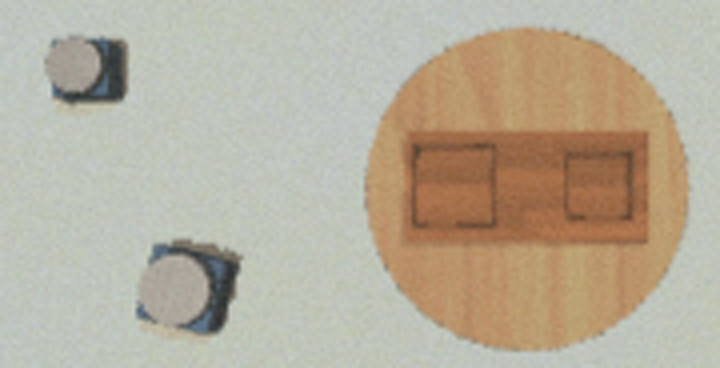

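View pics/c2.png

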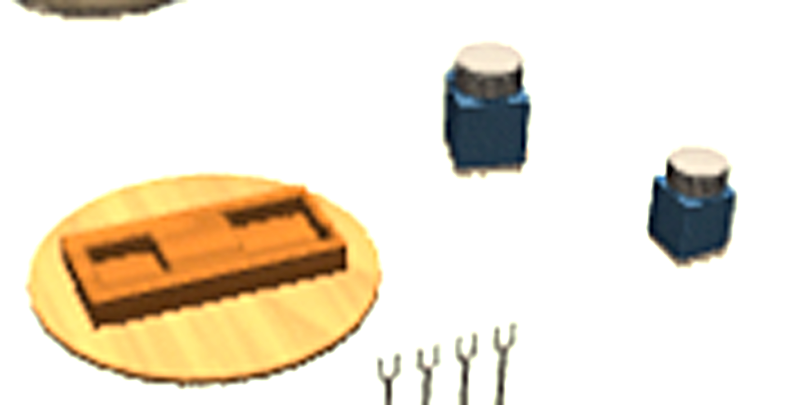

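The first crop shows the small jar nearly square to the image, the large jar turned by about 15°, and the large well on the left at +y. The second crop agrees with that and shows both jars upright. I'll fit box-and-cylinder silhouettes in both cameras to get pose and yaw.

```bash
cat >> m.py <<'E'
from scipy.optimize import minimize
import itertools
S=4
def proj(n,P):
    K,d,p,Rm=cal(n); rv=cv2.Rodrigues(Rm.T)[0]; return cv2.projectPoints(P,rv,-Rm.T@p,K,d)[0][:,0]
def sil(n,x,y,w,hb,dl,ht,yaw,o,sz,z0=0):
    m=np.zeros((sz*S,sz*S),np.uint8); c,s=np.cos(yaw),np.sin(yaw)
    B=np.array([[x+c*a-s*b,y+s*a+c*b,z0+z] for a in(-w/2,w/2) for b in(-w/2,w/2) for z in(0,hb)])
    t=np.linspace(0,2*np.pi,40); C=np.vstack([np.c_[x+dl/2*np.cos(t),y+dl/2*np.sin(t),0*t+z0+z] for z in(hb,ht)])
    for Q in(B,C):
        uv=(proj(n,Q)-o+.5)*S; cv2.fillConvexPoly(m,cv2.convexHull(np.round(uv).astype(np.int32)),1)
    return cv2.resize(m.astype(np.float32),(sz,sz),interpolation=cv2.INTER_AREA)
SZ={'L':(56,60,53,83),'S':(44,50,43,69.5)}
def obs(n,im,c,sz=44):
    o=np.round(proj(n,np.array([[c[0],c[1],40.]]))[0]).astype(int)-sz//2
    a=im[o[1]:o[1]+sz,o[0]:o[0]+sz].astype(np.float32); return o,a
def fit(k,n,mask,o,x0):
    best=None
    for y0 in np.arange(0,1.5,.2):
        f=lambda p: ((sil(n,p[0],p[1],*SZ[k],p[2],o,mask.shape[0])-mask)**2).sum()
        r=minimize(f,[x0[0],x0[1],y0],method='Nelder-Mead',options=dict(initial_simplex=[[x0[0],x0[1],y0],[x0[0]+6,x0[1],y0],[x0[0],x0[1]+6,y0],[x0[0],x0[1],y0+.2]],xatol=.05,fatol=.01))
        if best is None or r.fun<best.fun: best=r
    return best
E
python3 - <<'E'
from m import *
for n in('top','scene'):
    im,d=cams.capture(n)
    for k,c in(('L',(453,158)),('S',(621,236))):
        o,a=obs(n,im,c)
        hsv=cv2.cvtColor(a.astype(np.uint8),cv2.COLOR_RGB2HSV)
        # silhouette by network, trimmed
        ms={}
        X=cloud(n,np.maximum(d,1),np.ones_like(d,bool)).reshape(400,640,3)[o[1]:o[1]+44,o[0]:o[0]+44]
        bg=np.median(a.reshape(-1,3),0); dist=np.abs(a-bg).sum(-1)
        ms['depth']=((X[...,2]>10)&(np.hypot(X[...,0]-c[0],X[...,1]-c[1])<60)).astype(np.float32)
        ms['both']=((dist>60)&(X[...,2]>4)).astype(np.float32)
        for q,m in ms.items():
            m=cv2.morphologyEx(m,cv2.MORPH_OPEN,np.ones((2,2)))
            r=fit(k,n,m,o,c); print(n,k,q,r.x[:2].round(1),round(np.degrees(r.x[2])%90,1),round(r.fun,1),m.sum())
E
```

```text
top L depth [450.3 158. ] 76.5 24.2 410.0
top L both [450.4 157.3] 74.2 247.8 186.0Traceback (most recent call last):
  File "<stdin>", line 15, in <module>
  File "m.py", line 24, in fit
    r=minimize(f,[x0[0],x0[1],y0],method='Nelder-Mead',options=dict(initial_simplex=[[x0[0],x0[1],y0],[x0[0]+6,x0[1],y0],[x0[0],x0[1]+6,y0],[x0[0],x0[1],y0+.2]],xatol=.05,fatol=.01))
    res = _minimize_neldermead(fun, x0, args, callback, bounds=bounds,
                               **options)
    fxr = func(xr)
    fx = function(np.copy(x), *(wrapper_args + args))
  File "m.py", line 23, in <lambda>
    f=lambda p: ((sil(n,p[0],p[1],*SZ[k],p[2],o,mask.shape[0])-mask)**2).sum()
                  ~~~^^^^^^^^^^^^^^^^^^^^^^^^^^^^^^^^^^^^^^^^^
  File "m.py", line 14, in sil
    uv=(proj(n,Q)-o+.5)*S; cv2.fillConvexPoly(m,cv2.convexHull(np.round(uv).astype(np.int32)),1)
        ~~~~^^^^^
  File "m.py", line 8, in proj
    K,d,p,Rm=cal(n); rv=cv2.Rodrigues(Rm.T)[0]; return cv2.projectPoints(P,rv,-Rm.T@p,K,d)[0][:,0]
             ~~~^^^
  File "h.py", line 6, in cal
    c=cams.calibration(n); K=np.array([[c['fx'],0,c['cx']],[0,c['fy'],c['cy']],[0,0,1.]])
ValueError: time passes only in moves, steps and waits
```

```bash
python3 - <<'E'
s=open('h.py').read(); s=s.replace("def cal(n):","import functools\n@functools.lru_cache(None)\ndef cal(n):"); open('h.py','w').write(s)
E
cat >> m.py <<'E'
def look(k,n,c,zmin=10,rmax=60):
    im,d=cams.capture(n); o,a=obs(n,im,c)
    X=cloud(n,np.maximum(d,1),np.ones_like(d,bool)).reshape(400,640,3)[o[1]:o[1]+44,o[0]:o[0]+44]
    m=((X[...,2]>zmin)&(np.hypot(X[...,0]-c[0],X[...,1]-c[1])<rmax)).astype(np.float32)
    m=cv2.morphologyEx(m,cv2.MORPH_OPEN,np.ones((2,2))); r=fit(k,n,m,o,c)
    return r.x[:2].round(1),round(np.degrees(r.x[2])%90,1),round(r.fun,1)
E
python3 - <<'E'
from m import *
for n in('top','scene'):
    for k,c in(('L',(453,158)),('S',(621,236))): print(n,k,look(k,n,c),look(k,n,c,6))
s=readout.sense(); print(s['time_s'],rot(s['ee_rot']).as_matrix().round(3))
E
```

```text
top L (array([450.1, 158.7]), np.float64(75.1), np.float64(24.0)) (array([450.4, 158.1]), np.float64(74.0), np.float64(24.7))
top S (array([618.2, 236.3]), np.float64(87.4), np.float64(25.3)) (array([618.2, 235.5]), np.float64(87.5), np.float64(19.5))
scene L (array([449.5, 164.8]), np.float64(71.5), np.float64(51.7)) (array([455.1, 161.4]), np.float64(71.5), np.float64(32.0))
scene S (array([621.1, 242. ]), np.float64(80.2), np.float64(56.0)) (array([624.6, 239.4]), np.float64(85.4), np.float64(31.9))
2.05 [[-0.969  0.246  0.   ]
 [ 0.246  0.969 -0.   ]
 [-0.    -0.    -1.   ]]
```

```bash
cat > go.py <<'E'
import sys
from h import *
def go(x,y,z,deg=None):
    s=readout.sense(); M=rot(s['ee_rot']); p=np.array(s['eef_pos'])
    ty=M.as_matrix()[:,1]; a=np.degrees(np.arctan2(ty[1],ty[0]))
    rz=0 if deg is None else -np.radians((deg-a+90)%180-90)
    print('d',M.inv().apply(np.array([x,y,z])-p).round(1),'rz',round(rz,3),'yang',round(a,1),'pos',p.round(1),'q',np.round(s['joints'],2),'t',s['time_s'],'F',np.round(s['force'],1),'T',np.round(s['wrist_torque'],2),'tilt',M.as_matrix()[:,2].round(4))
if len(sys.argv)>1: go(*map(float,sys.argv[1:]))
E
python3 go.py 619 236.5 180 87.5
```

```text
d [-541.7 -143.4  123.9] rz -0.205 yang 75.7 pos [129.3 508.8 303.9] q [ 1.1   0.31  1.5  -0.    1.33 -0.22] t 2.05 F [-0.6  0.5  1.3] T [0.05 0.02 0.01] tilt [ 0.e+00 -1.e-04 -1.e+00]
```

The manual's scale: shifts go in shares of 1000 mm and turns go in shares of 2 pi rad. Converting my numbers, -541.7 mm is -0.5417, -143.4 mm is -0.1434, -0.205 rad is -0.0326.

Call:
{"op": "nudge_tcp", "data": {
  "offsets": [
    {"tx": -0.5417,"ty": -0.1434,"tz": 0.1239,"drz": -0.0326},
    {"tx": -0.5417,"ty": -0.1434,"tz": 0.1239,"drz": -0.0326},
    {"tx": -0.5417,"ty": -0.1434,"tz": 0.1239,"drz": -0.0326},
    {"tx": -0.5417,"ty": -0.1434,"tz": 0.1239,"drz": -0.0326},
    {"tx": -0.5417,"ty": -0.1434,"tz": 0.1239,"drz": -0.0326},
    {"tx": -0.5417,"ty": -0.1434,"tz": 0.1239,"drz": -0.0326},
    {"tx": -0.5417,"ty": -0.1434,"tz": 0.1239,"drz": -0.0326},
    {"tx": -0.5417,"ty": -0.1434,"tz": 0.1239,"drz": -0.0326}
  ],
  "aperture": 1.0,
  "force": 40
}}

```text
time_s: 2.85
eef_pos: [467.7, 320.3, 218.3]
ee_rot: [0.0, 0.022, 1.0, 0.0]
force: [0.3, 0.1, -0.4]
grip_width: 1.001
grip_force: 0.0
```

```bash
python3 go.py 619 236.5 180 87.5
```

```text
d [-154.8  -77.1   38.3] rz -0.0 yang 87.5 pos [467.7 320.3 218.3] q [ 0.39  0.48  1.49  0.    1.17 -1.13] t 2.85 F [ 0.3  0.1 -0.4] T [ 0.02 -0.03  0.06] tilt [ 2.e-04  1.e-04 -1.e+00]
```

Scaled: -154.8 mm is -0.1548, -77.1 mm is -0.0771.

Call:
{"op": "nudge_tcp", "data": {
  "offsets": [
    {"tx": -0.1548,"ty": -0.0771,"tz": 0.0383},
    {"tx": -0.1548,"ty": -0.0771,"tz": 0.0383},
    {"tx": -0.1548,"ty": -0.0771,"tz": 0.0383},
    {"tx": -0.1548,"ty": -0.0771,"tz": 0.0383},
    {"tx": -0.1548,"ty": -0.0771,"tz": 0.0383},
    {"tx": -0.1548,"ty": -0.0771,"tz": 0.0383}
  ]
}}

```text
time_s: 3.45
eef_pos: [617.3, 237.6, 180.0]
ee_rot: [-0.0, 0.022, 1.0, -0.0]
force: [-1.2, -0.5, 0.0]
grip_width: 0.999
grip_force: 0.0
```

```bash
python3 go.py 619 236.5 92 87.5
```

```text
d [-1.8 -1.1 88. ] rz -0.001 yang 87.5 pos [617.3 237.6 180. ] q [ 0.19  0.72  1.19  0.    1.23 -1.34] t 3.45 F [-1.2 -0.5  0. ] T [ 0.04  0.05 -0.  ] tilt [-9.e-04  0.e+00 -1.e+00]
```

Scaled: 88 mm is 0.088, 70 mm is 0.07.

Call:
{"op": "nudge_tcp", "data": {
  "offsets": [
    {"tz": 0.04},
    {"tz": 0.07},
    {"tz": 0.088},
    {"tz": 0.088}
  ]
}}

```text
time_s: 3.85
eef_pos: [615.5, 238.6, 90.3]
ee_rot: [-0.002, 0.021, 1.0, -0.0]
force: [0.1, -0.7, -0.2]
grip_width: 1.003
grip_force: 0.0
```

```bash
python3 go.py 619 236.5 92 87.5
```

```text
d [-3.6 -1.9 -1.7] rz 0.001 yang 87.6 pos [615.5 238.6  90.3] q [ 0.19  0.82  1.25  0.    1.07 -1.34] t 3.85 F [ 0.1 -0.7 -0.2] T [-0.02  0.01  0.02] tilt [-4.6e-03 -8.0e-04 -1.0e+00]
```

Call:
{"op": "nudge_tcp", "data": {
  "offsets": [
    {},
    {},
    {},
    {},
    {},
    {},
    {}
  ],
  "aperture": 0.0,
  "force": 60
}}

```text
time_s: 4.55
eef_pos: [618.0, 238.1, 94.4]
ee_rot: [0.001, 0.022, 1.0, 0.0]
force: [-1.1, -0.0, 5.7]
grip_width: 0.511
grip_force: 60.4
```

```bash
python3 go.py 619 236.5 92 87.5
```

```text
d [-1.  -1.5  2.4] rz 0.0 yang 87.5 pos [618.  238.1  94.4] q [ 0.19  0.82  1.25  0.    1.07 -1.34] t 4.55 F [-1.1 -0.   5.7] T [-0.02  0.18  0.03] tilt [ 3.e-03  6.e-04 -1.e+00]
```

Scaled: -80 mm is -0.08, -40 mm is -0.04.

Call:
{"op": "nudge_tcp", "data": {
  "offsets": [
    {"tz": -0.04},
    {"tz": -0.08},
    {"tz": -0.08},
    {"tz": -0.08}
  ]
}}

```text
time_s: 4.95
eef_pos: [617.4, 237.9, 173.1]
ee_rot: [0.001, 0.022, 1.0, 0.0]
force: [-0.6, 0.4, -3.1]
grip_width: 0.51
grip_force: 60.9
```

```bash
python3 go.py 520.7 -151.7 170 88.5
```

```text
d [  79.5 -393.4    2.9] rz -0.018 yang 87.5 pos [617.4 237.9 173.1] q [ 0.19  0.73  1.2   0.    1.22 -1.34] t 4.95 F [-0.6  0.4 -3.1] T [-0.05  0.11  0.01] tilt [ 1.3e-03  3.0e-04 -1.0e+00]
```

Scaled: -376 mm is -0.376, -329 mm is -0.329, -0.018 rad is -0.0029.

Call:
{"op": "nudge_tcp", "data": {
  "offsets": [
    {"tx": 0.01,"ty": -0.047,"tz": 0.003,"drz": -0.0029},
    {"tx": 0.02,"ty": -0.094,"tz": 0.003,"drz": -0.0029},
    {"tx": 0.03,"ty": -0.141,"tz": 0.003,"drz": -0.0029},
    {"tx": 0.04,"ty": -0.188,"tz": 0.003,"drz": -0.0029},
    {"tx": 0.05,"ty": -0.235,"tz": 0.003,"drz": -0.0029},
    {"tx": 0.059,"ty": -0.282,"tz": 0.003,"drz": -0.0029},
    {"tx": 0.068,"ty": -0.329,"tz": 0.003,"drz": -0.0029},
    {"tx": 0.0795,"ty": -0.376,"tz": 0.003,"drz": -0.0029}
  ]
}}

```text
time_s: 5.75
eef_pos: [520.2, -135.8, 168.0]
ee_rot: [-0.001, 0.013, 1.0, 0.001]
force: [0.2, 0.2, -1.9]
grip_width: 0.509
grip_force: 60.9
```

Call:
{"op": "nudge_tcp", "data": {
  "offsets": [
    {"ty": -0.017},
    {"ty": -0.017},
    {"ty": -0.017},
    {"ty": -0.017},
    {"ty": -0.017}
  ]
}}

```text
time_s: 6.25
eef_pos: [521.3, -150.0, 169.2]
ee_rot: [-0.0, 0.012, 1.0, 0.0]
force: [0.3, 0.5, -2.1]
grip_width: 0.512
grip_force: 61.0
```

```bash
python3 go.py 520.7 -151.7 170 88.5
python3 - <<'E'
from m import *
im,d=cams.capture('scene')
cv2.imwrite('pics/s1.png',cv2.resize(im[140:250,230:380],None,fx=5,fy=5,interpolation=cv2.INTER_CUBIC)[:,:,::-1])
E
```

```text
d [ 0.5 -1.7 -0.8] rz 0.002 yang 88.6 pos [ 521.3 -150.   169.2] q [-0.5   0.49  1.61  0.    1.04 -2.04] t 6.25 F [ 0.3  0.5 -2.1] T [-0.01 -0.03 -0.01] tilt [-4.e-04  4.e-04 -1.e+00]
```

View pics/s1.png

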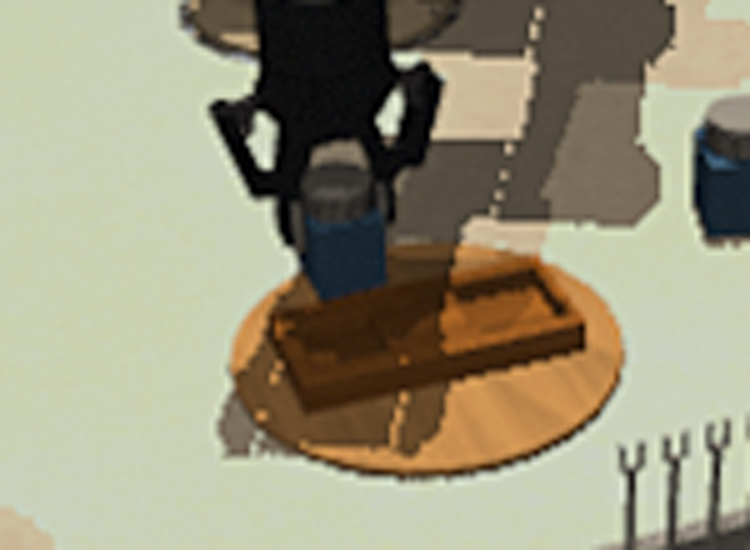

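The jar is held upright above the small well, with its bottom edge near (345,290) in the crop. Descending now, watching the force.

Scaled: 40 mm is 0.04, -1.7 mm is -0.0017.

Call:
{"op": "nudge_tcp", "data": {
  "offsets": [
    {"tx": 0.0005,"ty": -0.0017,"tz": 0.03},
    {"tx": 0.0005,"ty": -0.0017,"tz": 0.038},
    {"tx": 0.0005,"ty": -0.0017,"tz": 0.038},
    {"tx": 0.0005,"ty": -0.0017,"tz": 0.04}
  ]
}}

```text
time_s: 6.7
eef_pos: [521.0, -153.0, 130.3]
ee_rot: [0.001, 0.013, 1.0, -0.0]
force: [0.4, -0.2, -1.8]
grip_width: 0.507
grip_force: 60.9
```

```bash
python3 go.py 520.7 -151.7 108 88.5
```

```text
d [ 0.4  1.3 22.3] rz 0.001 yang 88.5 pos [ 521.  -153.   130.3] q [-0.5   0.55  1.64  0.    0.95 -2.05] t 6.7 F [ 0.4 -0.2 -1.8] T [ 0.03  0.01 -0.08] tilt [ 1.1e-03 -6.0e-04 -1.0e+00]
```

Call:
{"op": "nudge_tcp", "data": {
  "offsets": [
    {"tz": 0.003},
    {"tz": 0.005},
    {"tz": 0.007},
    {"tz": 0.007}
  ]
}}

```text
time_s: 7.1
eef_pos: [520.7, -153.1, 123.8]
ee_rot: [0.0, 0.013, 1.0, -0.0]
force: [-5.4, 2.0, 11.5]
grip_width: 0.506
grip_force: 62.3
```

```bash
python3 go.py 520.7 -151.7 108 88.5
```

```text
d [-0.   1.4 15.8] rz 0.001 yang 88.5 pos [ 520.7 -153.1  123.8] q [-0.5   0.56  1.65 -0.    0.94 -2.05] t 7.1 F [-5.4  2.  11.5] T [ 0.41  0.81 -0.02] tilt [ 6.e-04 -5.e-04 -1.e+00]
```

Scaled: 3 mm is 0.003, 1.2 mm is 0.0012.

Call:
{"op": "nudge_tcp", "data": {
  "offsets": [
    {"tx": 0.002,"ty": 0.0012,"tz": -0.001},
    {"tx": 0.002,"ty": 0.0012},
    {"tx": 0.002,"ty": 0.0012,"tz": 0.002},
    {"tx": 0.002,"ty": 0.0012,"tz": 0.003}
  ]
}}

```text
time_s: 7.5
eef_pos: [518.5, -151.8, 119.0]
ee_rot: [-0.0, 0.013, 1.0, 0.0]
force: [-0.1, -0.7, -2.5]
grip_width: 0.512
grip_force: 60.9
```

```bash
python3 go.py 520.7 -151.7 108 88.5
```

```text
d [-2.2  0.2 11. ] rz 0.0 yang 88.5 pos [ 518.5 -151.8  119. ] q [-0.5   0.56  1.66 -0.    0.92 -2.05] t 7.5 F [-0.1 -0.7 -2.5] T [-0.09  0.02  0.01] tilt [-5.e-04  2.e-04 -1.e+00]
```

Past the rim with no contact force, so I'll continue down.

Scaled: 8 mm is 0.008, 6 mm is 0.006.

Call:
{"op": "nudge_tcp", "data": {
  "offsets": [
    {"tz": 0.003},
    {"tz": 0.006},
    {"tz": 0.008},
    {"tz": 0.008}
  ]
}}

```text
time_s: 7.9
eef_pos: [518.4, -151.8, 111.0]
ee_rot: [-0.0, 0.013, 1.0, 0.0]
force: [0.1, -0.8, -3.4]
grip_width: 0.512
grip_force: 60.8
```

```bash
python3 go.py 520.7 -151.7 108 88.5
```

```text
d [-2.3  0.2  3. ] rz 0.0 yang 88.5 pos [ 518.4 -151.8  111. ] q [-0.5   0.58  1.66 -0.    0.91 -2.05] t 7.9 F [ 0.1 -0.8 -3.4] T [-0.16  0.03 -0.03] tilt [-5.e-04  2.e-04 -1.e+00]
```

Call:
{"op": "nudge_tcp", "data": {
  "offsets": [
    {"tz": 0.002},
    {"tz": 0.0035},
    {"tz": 0.0035}
  ]
}}

```text
time_s: 8.2
eef_pos: [518.6, -151.8, 108.4]
ee_rot: [0.0, 0.013, 1.0, -0.0]
force: [-2.6, -0.3, 3.9]
grip_width: 0.512
grip_force: 61.5
```

```bash
python3 go.py 520.7 -151.7 108 88.5
```

```text
d [-2.1  0.1  0.4] rz 0.001 yang 88.5 pos [ 518.6 -151.8  108.4] q [-0.5   0.58  1.66 -0.    0.9  -2.05] t 8.2 F [-2.6 -0.3  3.9] T [ 0.03  0.38 -0.04] tilt [ 0.e+00 -1.e-04 -1.e+00]
```

Scaled: -100 mm is -0.1, -60 mm is -0.06.

Call:
{"op": "nudge_tcp", "data": {
  "offsets": [
    {},
    {},
    {},
    {},
    {"tz": -0.02},
    {"tz": -0.06},
    {"tz": -0.1},
    {"tz": -0.1}
  ],
  "aperture": 1.0
}}

```text
time_s: 9.0
eef_pos: [520.1, -152.5, 212.9]
ee_rot: [0.004, 0.013, 1.0, -0.002]
force: [0.2, -0.5, -0.8]
grip_width: 0.997
grip_force: 0.0
```

```bash
python3 go.py 451 159.5 200 75; python3 - <<'E'
from m import *
im,d=cams.capture('top'); X=cloud('top',np.maximum(d,1),np.ones_like(d,bool)).reshape(400,640,3)
im2,d2=cams.capture('scene'); 
for q in cams.trace('jar_small','scene')[:2]:
    P=cloud('scene',d2,q['pixels']); print(q['p'],q['bbox'],np.median(P,0).round(),np.percentile(P[:,2],[2,98]).round())
E
```

```text
d [ 77.2 310.2  11. ] rz 0.236 yang 88.5 pos [ 520.1 -152.5  212.9] q [-0.5   0.43  1.58  0.    1.12 -2.05] t 9.0 F [ 0.2 -0.5 -0.8] T [ 0.01 -0.01  0.01] tilt [ 0.0083 -0.0045 -1.    ]
```

Scaled: 310 mm is 0.31, 76 mm is 0.076, 0.236 rad is 0.0376.

Call:
{"op": "nudge_tcp", "data": {
  "offsets": [
    {"tx": 0.076,"ty": 0.31,"tz": 0.01,"drz": 0.0376},
    {"tx": 0.076,"ty": 0.31,"tz": 0.01,"drz": 0.0376},
    {"tx": 0.076,"ty": 0.31,"tz": 0.01,"drz": 0.0376},
    {"tx": 0.076,"ty": 0.31,"tz": 0.01,"drz": 0.0376},
    {"tx": 0.076,"ty": 0.31,"tz": 0.01,"drz": 0.0376},
    {"tx": 0.076,"ty": 0.31,"tz": 0.01,"drz": 0.0376},
    {"tx": 0.076,"ty": 0.31,"tz": 0.01,"drz": 0.0376},
    {"tx": 0.076,"ty": 0.31,"tz": 0.01,"drz": 0.0376}
  ]
}}

```text
time_s: 9.95
eef_pos: [449.3, 162.2, 196.5]
ee_rot: [-0.001, 0.129, 0.992, -0.0]
force: [0.9, -0.2, 0.1]
grip_width: 0.999
grip_force: 0.0
```

Call:
{"op": "nudge_tcp", "data": {
  "offsets": [
    {},
    {},
    {}
  ]
}}

```text
time_s: 10.25
eef_pos: [450.9, 159.1, 197.6]
ee_rot: [-0.0, 0.131, 0.991, -0.0]
force: [-0.0, -0.1, -0.1]
grip_width: 1.004
grip_force: 0.0
```

```bash
python3 go.py 451 159.5 94 75
python3 - <<'E'
from m import *
im2,d2=cams.capture('scene'); 
for q in cams.trace('jar_small','scene')[:3]:
    P=cloud('scene',d2,q['pixels']); print(q['p'],q['bbox'],np.median(P,0).round(),np.percentile(P[:,2],[2,98]).round())
im,d=cams.capture('top')
cv2.imwrite('pics/s2.png',np.hstack([cv2.resize(x,(400,400),interpolation=cv2.INTER_CUBIC) for x in(im2[165:245,275:355],im[185:265,290:370])])[:,:,::-1])
E
```

```text
d [-1.000e-01  5.000e-01  1.036e+02] rz -0.002 yang 74.9 pos [450.9 159.1 197.6] q [ 0.09  0.33  1.78 -0.    1.04 -1.21] t 10.25 F [-0.  -0.1 -0.1] T [-0.03 -0.03 -0.01] tilt [-4.e-04 -1.e-04 -1.e+00]
0.86 [292.0, 184.9, 307.6, 216.0] [ 541. -158.   62.] [ 8. 85.]
```

View pics/s2.png

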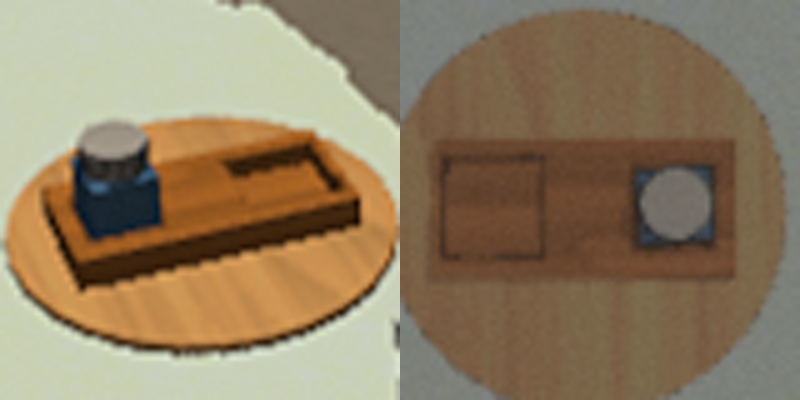

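Both halves of the picture show the small jar seated upright in the small well, at about (118,180) and (675,203). Now to grasp the large jar.

Call:
{"op": "nudge_tcp", "data": {
  "offsets": [
    {"ty": 0.0005,"tz": 0.04},
    {"ty": 0.0005,"tz": 0.075},
    {"ty": 0.0005,"tz": 0.104},
    {"ty": 0.0005,"tz": 0.104},
    {"ty": 0.0005,"tz": 0.104}
  ]
}}

```text
time_s: 10.9
eef_pos: [451.1, 160.4, 94.6]
ee_rot: [0.0, 0.131, 0.991, 0.0]
force: [0.7, -0.3, 0.2]
grip_width: 1.003
grip_force: 0.0
```

```bash
python3 go.py 451 159.5 94 75
```

```text
d [-0.2 -0.9  0.6] rz -0.0 yang 75.0 pos [451.1 160.4  94.6] q [ 0.1   0.5   1.86 -0.    0.78 -1.21] t 10.9 F [ 0.7 -0.3  0.2] T [-0.   -0.03 -0.01] tilt [ 2.e-04  0.e+00 -1.e+00]
```

Call:
{"op": "nudge_tcp", "data": {
  "offsets": [
    {},
    {},
    {},
    {},
    {},
    {},
    {}
  ],
  "aperture": 0.0,
  "force": 70
}}

```text
time_s: 11.6
eef_pos: [451.6, 160.8, 95.7]
ee_rot: [0.002, 0.131, 0.991, 0.001]
force: [-0.0, 1.7, 9.2]
grip_width: 0.652
grip_force: 68.4
```

```bash
python3 go.py 451 159.5 94 75
```

```text
d [ 0.3 -1.4  1.7] rz -0.0 yang 75.0 pos [451.6 160.8  95.7] q [ 0.1   0.5   1.85  0.    0.78 -1.21] t 11.6 F [-0.   1.7  9.2] T [ 0.01  0.14 -0.09] tilt [ 3.7e-03  6.0e-04 -1.0e+00]
```

Call:
{"op": "nudge_tcp", "data": {
  "offsets": [
    {"tz": -0.04},
    {"tz": -0.08},
    {"tz": -0.08},
    {"tz": -0.08}
  ]
}}

```text
time_s: 12.0
eef_pos: [450.4, 160.5, 174.0]
ee_rot: [0.0, 0.131, 0.991, 0.0]
force: [-0.2, 0.4, -7.2]
grip_width: 0.645
grip_force: 73.4
```

```bash
python3 go.py 522 -41.7 174 88.5
```

```text
d [-1.215e+02 -1.768e+02  1.000e-01] rz -0.236 yang 75.0 pos [450.4 160.5 174. ] q [ 0.1   0.36  1.8  -0.    0.98 -1.21] t 12.0 F [-0.2  0.4 -7.2] T [-0.02  0.06 -0.02] tilt [ 7.e-04  1.e-04 -1.e+00]
```

Scaled: -176.8 mm is -0.1768, -121.5 mm is -0.1215, -0.236 rad is -0.0376.

Call:
{"op": "nudge_tcp", "data": {
  "offsets": [
    {"tx": -0.1215,"ty": -0.1768,"drz": -0.0376},
    {"tx": -0.1215,"ty": -0.1768,"drz": -0.0376},
    {"tx": -0.1215,"ty": -0.1768,"drz": -0.0376},
    {"tx": -0.1215,"ty": -0.1768,"drz": -0.0376},
    {"tx": -0.1215,"ty": -0.1768,"drz": -0.0376},
    {"tx": -0.1215,"ty": -0.1768,"drz": -0.0376},
    {"tx": -0.1215,"ty": -0.1768,"drz": -0.0376},
    {"tx": -0.1215,"ty": -0.1768,"drz": -0.0376}
  ]
}}

```text
time_s: 12.8
eef_pos: [521.6, -40.6, 172.9]
ee_rot: [-0.001, 0.012, 1.0, 0.0]
force: [-0.7, -0.1, -5.4]
grip_width: 0.645
grip_force: 73.2
```

```bash
python3 go.py 522 -41.7 134 88.5
```

```text
d [-0.5 -1.1 38.9] rz 0.001 yang 88.6 pos [521.6 -40.6 172.9] q [-0.3   0.45  1.67  0.    1.02 -1.85] t 12.8 F [-0.7 -0.1 -5.4] T [ 0.06  0.02 -0.04] tilt [-2.3e-03  9.0e-04 -1.0e+00]
```

Scaled: 39 mm is 0.039, 25 mm is 0.025.

Call:
{"op": "nudge_tcp", "data": {
  "offsets": [
    {"ty": -0.0005,"tz": 0.025},
    {"ty": -0.0005,"tz": 0.039},
    {"ty": -0.0005,"tz": 0.039},
    {"ty": -0.0005,"tz": 0.039}
  ]
}}

```text
time_s: 13.2
eef_pos: [522.3, -41.5, 135.2]
ee_rot: [-0.0, 0.012, 1.0, 0.0]
force: [-0.4, -0.3, -4.8]
grip_width: 0.646
grip_force: 73.0
```

```bash
python3 go.py 522 -41.7 108 88.5
```

```text
d [ 0.3 -0.3 27.2] rz 0.002 yang 88.6 pos [522.3 -41.5 135.2] q [-0.3   0.51  1.7   0.    0.94 -1.85] t 13.2 F [-0.4 -0.3 -4.8] T [-0.03 -0.05  0.02] tilt [-1.e-04  1.e-04 -1.e+00]
```

Call:
{"op": "nudge_tcp", "data": {
  "offsets": [
    {"tz": 0.003},
    {"tz": 0.006},
    {"tz": 0.009},
    {"tz": 0.009}
  ]
}}

```text
time_s: 13.6
eef_pos: [522.2, -42.2, 125.7]
ee_rot: [-0.0, 0.013, 1.0, 0.0]
force: [0.1, -0.0, -5.0]
grip_width: 0.646
grip_force: 73.0
```

```bash
python3 go.py 522 -41.7 108 88.5
```

```text
d [ 0.2  0.5 17.7] rz 0.0 yang 88.5 pos [522.2 -42.2 125.7] q [-0.3   0.52  1.7  -0.    0.92 -1.85] t 13.6 F [ 0.1 -0.  -5. ] T [-0.04  0.    0.04] tilt [-3.e-04  1.e-04 -1.e+00]
```

Scaled: 8 mm is 0.008, 4 mm is 0.004.

Call:
{"op": "nudge_tcp", "data": {
  "offsets": [
    {"tz": 0.004},
    {"tz": 0.008},
    {"tz": 0.008}
  ]
}}

```text
time_s: 13.9
eef_pos: [522.3, -42.2, 117.4]
ee_rot: [-0.0, 0.013, 1.0, 0.0]
force: [0.4, 0.8, -5.4]
grip_width: 0.648
grip_force: 73.2
```

```bash
python3 go.py 522 -41.7 108 88.5
```

```text
d [0.3 0.5 9.4] rz 0.0 yang 88.5 pos [522.3 -42.2 117.4] q [-0.3   0.54  1.71  0.    0.9  -1.85] t 13.9 F [ 0.4  0.8 -5.4] T [ 0.04 -0.22  0.05] tilt [-1.e-04  1.e-04 -1.e+00]
```

Call:
{"op": "nudge_tcp", "data": {
  "offsets": [
    {"tz": 0.003},
    {"tz": 0.006},
    {"tz": 0.006}
  ]
}}

```text
time_s: 14.2
eef_pos: [522.3, -42.2, 111.5]
ee_rot: [-0.0, 0.013, 1.0, 0.0]
force: [0.4, -0.2, -5.8]
grip_width: 0.643
grip_force: 73.3
```

```bash
python3 go.py 522 -41.7 108 88.5
```

```text
d [0.3 0.5 3.5] rz 0.0 yang 88.5 pos [522.3 -42.2 111.5] q [-0.3   0.55  1.71  0.    0.88 -1.85] t 14.2 F [ 0.4 -0.2 -5.8] T [-0.02 -0.24  0.07] tilt [-1.e-04  1.e-04 -1.e+00]
```

Scaled: 3 mm is 0.003, 1.5 mm is 0.0015.

Call:
{"op": "nudge_tcp", "data": {
  "offsets": [
    {"tz": 0.0015},
    {"tz": 0.003},
    {"tz": 0.003}
  ]
}}

```text
time_s: 14.5
eef_pos: [522.3, -42.2, 109.7]
ee_rot: [-0.0, 0.013, 1.0, -0.0]
force: [-4.9, 0.9, 5.0]
grip_width: 0.643
grip_force: 74.7
```

```bash
python3 go.py 522 -41.7 108 88.5
```

```text
d [0.3 0.5 1.7] rz 0.001 yang 88.5 pos [522.3 -42.2 109.7] q [-0.3   0.55  1.71 -0.    0.88 -1.85] t 14.5 F [-4.9  0.9  5. ] T [0.23 0.54 0.06] tilt [-1.e-04 -1.e-04 -1.e+00]
```

Scaled: -110 mm is -0.11, -70 mm is -0.07.

Call:
{"op": "nudge_tcp", "data": {
  "offsets": [
    {},
    {},
    {},
    {},
    {"tz": -0.03},
    {"tz": -0.07},
    {"tz": -0.11},
    {"tz": -0.11}
  ],
  "aperture": 1.0
}}

```text
time_s: 15.3
eef_pos: [523.9, -42.6, 223.9]
ee_rot: [0.005, 0.013, 1.0, -0.001]
force: [0.9, 0.2, -0.5]
grip_width: 1.002
grip_force: 0.0
```

Call:
{"op": "nudge_tcp", "data": {
  "offsets": [
    {"drz": 0.0223},
    {"drz": 0.0446},
    {"drz": 0.0668},
    {"drz": 0.0891},
    {"drz": 0.1114},
    {"drz": 0.1337},
    {"drz": 0.156},
    {"drz": 0.1783}
  ]
}}

```text
time_s: 16.1
eef_pos: [522.1, -42.2, 218.1]
ee_rot: [-0.001, 0.544, 0.839, -0.0]
force: [-0.9, 0.7, -0.1]
grip_width: 1.0
grip_force: 0.0
```

Call:
{"op": "nudge_tcp", "data": {
  "offsets": [
    {"drz": 0.0223},
    {"drz": 0.0446},
    {"drz": 0.0668},
    {"drz": 0.0716},
    {"drz": 0.0716},
    {"drz": 0.0716}
  ]
}}

```text
time_s: 16.7
eef_pos: [522.2, -42.2, 218.7]
ee_rot: [-0.0, 0.715, 0.699, -0.0]
force: [0.8, -0.5, -0.2]
grip_width: 0.999
grip_force: 0.0
```

```bash
python3 go.py 522.3 -42.2 148 -1.5
python3 - <<'E'
from m import *
im2,d2=cams.capture('scene'); im,d=cams.capture('top')
cv2.imwrite('pics/s3.png',np.hstack([cv2.resize(x,(400,400),interpolation=cv2.INTER_CUBIC) for x in(im2[155:245,275:365],im[185:265,290:370])])[:,:,::-1])
E
```

```text
d [ 0.   0.1 70.7] rz 0.004 yang -1.3 pos [522.2 -42.2 218.7] q [-0.3   0.39  1.62 -0.    1.13 -0.28] t 16.7 F [ 0.8 -0.5 -0.2] T [-0.04  0.03  0.01] tilt [-3.e-04  1.e-04 -1.e+00]
```

View pics/s3.png

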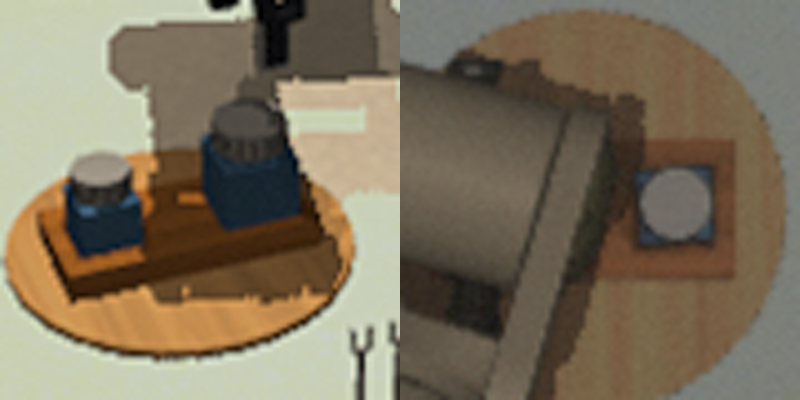

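The left half shows both jars seated and upright, the large one at about (250,165). The top view of the large jar is blocked by the arm. Lowering over the lid and closing gently.

Scaled: 71 mm is 0.071, 60 mm is 0.06.

Call:
{"op": "nudge_tcp", "data": {
  "offsets": [
    {"tz": 0.035},
    {"tz": 0.06},
    {"tz": 0.071},
    {"tz": 0.071},
    {"tz": 0.071}
  ]
}}

```text
time_s: 17.3
eef_pos: [522.8, -42.3, 148.9]
ee_rot: [0.001, 0.716, 0.698, 0.0]
force: [-0.2, -0.0, 0.5]
grip_width: 1.003
grip_force: 0.0
```

```bash
python3 go.py 522.3 -42.2 148 -1.5
```

```text
d [ 0.1 -0.5  0.9] rz 0.002 yang -1.4 pos [522.8 -42.3 148.9] q [-0.3   0.49  1.69  0.    0.97 -0.28] t 17.3 F [-0.2 -0.   0.5] T [-0.02 -0.03 -0.04] tilt [ 1.4e-03 -4.0e-04 -1.0e+00]
```

Call:
{"op": "nudge_tcp", "data": {
  "offsets": [
    {},
    {},
    {},
    {},
    {},
    {},
    {}
  ],
  "aperture": 0.0,
  "force": 25
}}

```text
time_s: 18.0
eef_pos: [523.1, -42.3, 148.9]
ee_rot: [0.001, 0.716, 0.698, 0.001]
force: [2.8, 0.8, 5.8]
grip_width: 0.598
grip_force: 26.7
```

```bash
python3 go.py 522.3 -42.2 148 -1.5
```

```text
d [ 0.1 -0.8  0.9] rz 0.001 yang -1.4 pos [523.1 -42.3 148.9] q [-0.3   0.49  1.69  0.    0.97 -0.28] t 18.0 F [2.8 0.8 5.8] T [ 0.08 -0.41 -0.  ] tilt [ 2.8e-03 -7.0e-04 -1.0e+00]
```

The manual's scale: shifts go in shares of 1000 mm and turns go in shares of 2 pi rad. Converting my numbers, 0.8 mm is 0.0008.

Call:
{"op": "nudge_tcp", "data": {
  "offsets": [
    {"ty": 0.0008},
    {"ty": 0.0008},
    {"ty": 0.0008},
    {"ty": 0.0008}
  ],
  "aperture": 0.0,
  "force": 100
}}

```text
time_s: 18.4
eef_pos: [523.7, -42.3, 149.2]
ee_rot: [0.001, 0.716, 0.698, 0.001]
force: [1.9, 0.9, 9.7]
grip_width: 0.578
grip_force: 101.9
```

```bash
python3 go.py 522.3 -42.2 148 -1.5
```

```text
d [ 0.1 -1.4  1.2] rz 0.001 yang -1.4 pos [523.7 -42.3 149.2] q [-0.3   0.49  1.68  0.    0.97 -0.28] t 18.4 F [1.9 0.9 9.7] T [ 0.16  0.19 -0.08] tilt [ 2.3e-03 -6.0e-04 -1.0e+00]
```

Call:
{"op": "nudge_tcp", "data": {
  "offsets": [
    {"drz": -0.0159},
    {"drz": -0.0318},
    {"drz": -0.0477},
    {"drz": -0.0637}
  ]
}}

```text
time_s: 18.8
eef_pos: [523.9, -42.6, 149.5]
ee_rot: [0.001, 0.561, 0.828, 0.0]
force: [-0.3, -0.7, 13.6]
grip_width: 0.584
grip_force: 102.4
```

```bash
python3 go.py 522.3 -42.2 148 -1.5
```

```text
d [ 0.9 -1.3  1.5] rz 0.405 yang 21.7 pos [523.9 -42.6 149.5] q [-0.3   0.49  1.68 -0.    0.97 -0.68] t 18.8 F [-0.3 -0.7 13.6] T [-0.2   0.23 -0.27] tilt [ 0.0029 -0.0011 -1.    ]
```

Scaled: -1.2 mm is -0.0012, -0.9 mm is -0.0009, -0.4 rad is -0.0637.

Call:
{"op": "nudge_tcp", "data": {
  "offsets": [
    {"tz": -0.0003,"drz": -0.0159},
    {"tz": -0.0006,"drz": -0.0318},
    {"tz": -0.0009,"drz": -0.0477},
    {"tz": -0.0012,"drz": -0.0637}
  ]
}}

```text
time_s: 19.2
eef_pos: [524.1, -42.8, 150.6]
ee_rot: [0.002, 0.386, 0.923, -0.0]
force: [2.0, -0.8, 10.2]
grip_width: 0.578
grip_force: 102.0
```

```bash
python3 go.py 522.3 -42.2 148 -1.5
```

```text
d [ 1.7 -0.9  2.6] rz 0.805 yang 44.6 pos [524.1 -42.8 150.6] q [-0.3   0.49  1.68 -0.    0.97 -1.08] t 19.2 F [ 2.  -0.8 10.2] T [-0.4  -0.14 -0.21] tilt [ 0.0038 -0.0016 -1.    ]
```

Call:
{"op": "nudge_tcp", "data": {
  "offsets": [
    {"tz": -0.0002,"drz": -0.0159},
    {"tz": -0.0004,"drz": -0.0318}
  ]
}}

```text
time_s: 19.4
eef_pos: [524.2, -42.7, 151.3]
ee_rot: [0.002, 0.292, 0.957, -0.0]
force: [-0.2, 0.4, 17.6]
grip_width: 0.578
grip_force: 102.8
```

```bash
python3 go.py 522.3 -42.2 148 -1.5
```

```text
d [ 1.9 -0.6  3.3] rz 1.005 yang 56.1 pos [524.2 -42.7 151.3] q [-0.3   0.49  1.68 -0.    0.97 -1.28] t 19.4 F [-0.2  0.4 17.6] T [-0.07  0.13 -0.09] tilt [ 0.0041 -0.0015 -1.    ]
```

Scaled: -0.6 mm is -0.0006, -0.3 mm is -0.0003, -0.14 rad is -0.0223.

Call:
{"op": "nudge_tcp", "data": {
  "offsets": [
    {"tz": -0.0003,"drz": -0.0111},
    {"tz": -0.0006,"drz": -0.0223}
  ]
}}

```text
time_s: 19.6
eef_pos: [524.0, -42.6, 151.8]
ee_rot: [0.002, 0.225, 0.974, -0.0]
force: [1.2, -0.2, 10.4]
grip_width: 0.58
grip_force: 102.1
```

```bash
python3 go.py 522.3 -42.2 148 -1.5
```

```text
d [ 1.8 -0.4  3.8] rz 1.144 yang 64.0 pos [524.  -42.6 151.8] q [-0.3   0.49  1.68 -0.    0.97 -1.42] t 19.6 F [ 1.2 -0.2 10.4] T [-0.04 -0.07  0.01] tilt [ 0.0038 -0.0013 -1.    ]
```

Call:
{"op": "nudge_tcp", "data": {
  "offsets": [
    {"tz": -0.0003,"drz": -0.0095}
  ]
}}

```text
time_s: 19.7
eef_pos: [523.9, -42.5, 151.8]
ee_rot: [0.002, 0.195, 0.981, -0.0]
force: [1.0, -1.3, 8.6]
grip_width: 0.58
grip_force: 101.9
```

```bash
python3 go.py 522.3 -42.2 148 -1.5
```

```text
d [ 1.6 -0.3  3.8] rz 1.204 yang 67.5 pos [523.9 -42.5 151.8] q [-0.3   0.48  1.68 -0.    0.97 -1.48] t 19.7 F [ 1.  -1.3  8.6] T [-0.14 -0.12 -0.  ] tilt [ 0.0031 -0.0011 -1.    ]
```

Scaled: -4 mm is -0.004, -2 mm is -0.002.

Call:
{"op": "nudge_tcp", "data": {
  "offsets": [
    {"tz": -0.001},
    {"tz": -0.002},
    {"tz": -0.004},
    {"tz": -0.004}
  ]
}}

```text
time_s: 20.1
eef_pos: [522.9, -42.1, 154.3]
ee_rot: [-0.0, 0.197, 0.98, 0.0]
force: [-0.5, -0.2, -0.2]
grip_width: 0.576
grip_force: 103.4
```

```bash
python3 go.py 522.3 -42.2 148 -1.5
```

```text
d [ 0.6 -0.3  6.3] rz 1.201 yang 67.3 pos [522.9 -42.1 154.3] q [-0.3   0.48  1.68  0.    0.98 -1.48] t 20.1 F [-0.5 -0.2 -0.2] T [ 0.09 -0.13 -0.01] tilt [-6.e-04  2.e-04 -1.e+00]
```

Scaled: -20 mm is -0.02, -18 mm is -0.018.

Call:
{"op": "nudge_tcp", "data": {
  "offsets": [
    {"tz": -0.003},
    {"tz": -0.006},
    {"tz": -0.01},
    {"tz": -0.014},
    {"tz": -0.018},
    {"tz": -0.02},
    {"tz": -0.02},
    {"tz": -0.02}
  ]
}}

```text
time_s: 20.9
eef_pos: [523.0, -42.2, 174.3]
ee_rot: [-0.0, 0.197, 0.98, -0.0]
force: [0.5, -0.5, -0.4]
grip_width: 0.581
grip_force: 103.4
```

```bash
python3 go.py 522.3 -42.2 148 -1.5
python3 - <<'E'
from m import *
im2,d2=cams.capture('scene'); im,d=cams.capture('top')
for t in('jar_large','lid','jar_small','mouth'):
    for q in cams.trace(t,'scene')[:1]:
        P=cloud('scene',d2,q['pixels']); print(t,q['p'],q['bbox'],np.median(P,0).round(),np.percentile(P[:,2],[2,98]).round())
cv2.imwrite('pics/s4.png',cv2.resize(im2[140:240,275:365],(540,600),interpolation=cv2.INTER_CUBIC)[:,:,::-1])
E
```

```text
d [ 0.7 -0.3 26.3] rz 1.201 yang 67.3 pos [523.  -42.2 174.3] q [-0.3   0.45  1.66 -0.    1.03 -1.48] t 20.9 F [ 0.5 -0.5 -0.4] T [-0.02  0.03  0.04] tilt [-1.e-04  0.e+00 -1.e+00]
jar_large 0.77 [322.5, 184.8, 342.8, 206.3] [549. -54.  62.] [27. 89.]
lid 0.7 [321.5, 169.0, 338.0, 185.3] [534. -48. 121.] [102. 125.]
jar_small 0.89 [291.5, 188.9, 307.4, 215.0] [ 541. -159.   62.] [28. 85.]
mouth 0.57 [318.6, 184.2, 344.6, 204.3] [549. -55.  61.] [27. 90.]
```

View pics/s4.png

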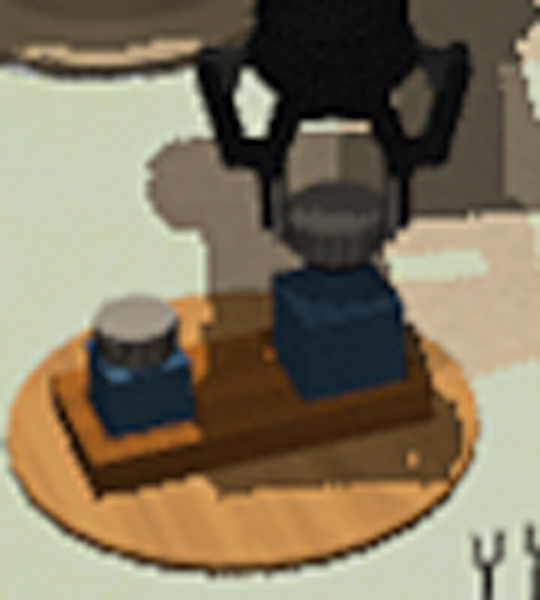

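The lid is held level at about (335,225), clear of the neck, with its top at about z = 122 mm (97 done up, plus 25). Both jars are still seated, so I'm handing in.

```bash
python3 -c "
from rig import order
print(order.finish_job())"
```

```text
the job is handed in; nothing more can be done
None
```

I handed the job in at about 21 s on the robot clock: both jars were seated in their wells, the large jar's lid was unscrewed about 1.2 rad until the thread let go, and it was held level about a centimetre above the jar; no verdict came back.

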